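# Stamp the guest check and dock the stamp

## Task

Take the red-handled stamp out of its grey dock and press it squarely and evenly into the blue-outlined box on the guest-check pad in the black tray, centred and lined up with the box, with a firm steady push of about 13 newtons held still for about a second. Then lift it straight off without smearing or shifting the tray, and stand it back upright in its dock. Leave everything else on the counter where it is.

Things in the scene. Friction and masses are not known exactly. Their poses are not given: they have to be found in the camera images.
- stamp: Rigid pre-inked hand stamp standing upright, 0.12 to 0.2 kg: black base block 44 (x) x 26 mm up to 18 mm high, 28 x 24 mm neck to 27 mm, then a red flat-sided grip 24 (x) x 22 (y) mm from 27 to 93 mm high. A white bar on one end of the block is decoration: either way round prints the same. Origin: centre of the die's lower face; z up the grip.
- die_face (a point): Centre of the lower face of the dark red rubber die, 40 (stamp's x) x 20 mm, in two halves (front and rear) on stiff cushions: together they give 1 mm per 20 N, so the push must be felt. It prints well with 9 to 17 N on the pad and at least 3 N under each half, held still for 0.6 s; above 22 N ruins the print. Moving faster than 30 mm/s while bearing on the pad smears it: set down slowly.
- stamp_grip (a point): Point inside the stamp's grip 65 mm above the die's lower face, a good height to hold it; the flat sides are 22 mm apart along the stamp's y.
- check_tray: Loose black bill tray, 162 x 100 mm (long along its x), rim 14 mm high, lying flat on the counter, with a guest-check pad 150 x 88 mm firmly in it. The pad's flat top is 15 to 23 mm above the counter, depending on the sheets left: find it by feel. Origin: centre of the tray's underside; about 0.65 kg with the pad.
- stamp_box (a point): Point at the height of the COUNTER (tray's underside) straight below the centre of the blue-outlined empty box printed on the pad's top, 54 x 34 mm inside (long along the tray's x), 22 mm from the tray's centre towards its -x end. Its axes are the tray's. The die goes on the box, its long side along the box's long side.
- dock: Grey dock fixed to the counter, 80 x 62 mm, 14 mm high: base plate 6 mm thick with a walled recess 52 x 34 mm and 8 mm deep (long along its x), open above. Origin: centre of its underside; z up.
- dock_seat (a point): Centre of the dock's recess floor, 6 mm above the counter; the stamp's origin rests here when docked, its block's long side along the dock's x (either way round).
- salt_shaker: Loose salt shaker, 44 mm wide, 90 mm high, origin centre of underside. Bystander.
- stapler: Loose red stapler, 149 x 37 x 45 mm, origin centre of underside. Bystander.
- pen_counter: Loose white pen lying on the counter at its front edge, left, 162 x 10 x 12 mm (long along its y), origin centre of underside. Bystander.
- tape_roll: Loose roll of tape lying flat, 93 mm across, 48 mm high, origin centre of underside. Bystander.
- die_front: Half of the rubber die under the -x end of the stamp's block, 19 x 20 mm, gives 1 mm per 10 N, at most 3 mm. Origin: centre of its lower face.
- die_rear: Half of the rubber die under the +x end of the stamp's block, 19 x 20 mm, gives 1 mm per 10 N, at most 3 mm. Origin: centre of its lower face.
Mind the look-alikes: they are no part of the job. Several things have the shape of the stamp; the one meant has the colours described above.

How it is judged:
By the outcome, as a careful person would: the job done as asked, in the order asked, and still so for the second after the job is handed in, with the robot touching nothing.
It also fails if it takes over 54 s, if anything falls off the work surface, if the arm or the gripper's body presses on something with over 40 N, if the wrist force passes 120 N, or if a joint passes its speed limit or range.

## Robot

A 6-joint arm with a two-finger parallel gripper is mounted at the origin on a cart in front of the work surface, level with it; the furniture and walls round the work are solid. World frame = base frame: x ahead of the robot, y to its left, z up, the work surface at z = 0. Lengths are in m, angles in rad, forces in N, time in s.
With the tool pointing down it reaches from about 0.325 to 0.85 m from the base axis. Payload 15.5 kg.
Tool frame: the origin (TCP) lies midway between the tips of the shut fingers; the grasp point (between the pads) lies 19 mm behind it; z points along the fingers, y is the line along which they close (so a half turn about z gives the same grasp; the last joint's range is limited). The gripper opens to 91 mm and grips with 3 to 60 N. Pads are 32 mm wide; open, the fingers measure 118 mm over their backs; the gripper's body (76 mm by 178 mm) begins 60 mm behind the grasp point.
Start: joints at [1.24, 0.494, 1.345, -0, 1.302, -0.096], TCP at [0.145, 0.608, 0.214] pointing down, gripper open.
Joint ranges: [-2.91, 2.91], [-0.82, 2.16], [0.22, 2.67], [-1.22, 4.37], [0.12, 2.79], [-3.08, 3.08]. Speed limits (rad/s): [1.89, 1.89, 2.57, 3.01, 3.01, 3.01].

## Interface

Orientations are given as a unit quaternion [x, y, z, w].
In Python, from station import env, eoat, kin, read_state, cams gives the robot as it stands. The module is installed in compiled form; this text tells all that it offers. Calls block until the motion is done:
- env.goto(position, orientation): joint-space move of the TCP to a pose.
- env.line_to(position, feed=0.15, attitude=None, guard=None): straight line of the TCP; attitude=None keeps the orientation; feed is the mean speed in m/s. With guard (N) it stops when the force on the tool has changed by that much, and returns True; else False.
- env.set_joints(angles): joint-space move.
- eoat.let_go() and eoat.grab(grasp_force=None): open the fingers fully, or close them until they stop; grasp_force is the grip in N (None keeps the last).
- env.wait(seconds).
- kin.inverse_kinematics(position, orientation): joint angles nearest the present ones, or None.
- read_state(): the state.
- cams.get_image(name): name is "side" or "top" or "wrist"; returns a dict with "image" (420x560x3 uint8, blue, green, red), "K" (3x3 intrinsics, pixels), "R" (3x3) and "t" (3): a world point X has camera coordinates R X + t. Camera axes: x right, y down, z forward; pixel columns grow to the right and rows downward; lengths in m; the calibration is good to about 2 mm. A picture is of the moment at which its call begins. There is no depth.
A pose or a line that the arm cannot do raises env.Unreachable and nothing moves.
- env.job_done(): hands the job in; it is judged then, once.
The state is a dict: "time": time; "joint_positions": joint angles; "qvel": joint speeds; "effort": joint torques, N m; "position": TCP position; "orientation": TCP orientation; "contact_force": force on the tool from outside, world axes, zero at the start; "ft_torque": the same for the moment, N m; "grip_width": finger opening in m; "finger_force": force on a finger pad.
Only numpy, scipy, OpenCV 4.12 (cv2) and the standard library are available. Lean on these libraries where they do the work, as an engineer would, in place of code of your own. Each camera call takes 0.05 s, during which the arm holds its last target. There are 200 camera calls.

## Working session

There is one attempt and no reset: what is moved stays moved. The work goes in short steps, each a Python script; the robot and the scene stay as the last script left them, time stands still between calls to the robot, and variables do not carry over. Pictures are saved under pics/ and viewed, at most 10 in all, crops included, and the job is handed in when it is done.

```bash
mkdir -p pics; python3 - <<'E'
from station import env, eoat, kin, read_state, cams
import cv2,numpy as np
for n in ["top","side"]:
    d=cams.get_image(n); cv2.imwrite(f"pics/{n}0.png",d["image"]); np.savez(f"pics/{n}0.npz",**d)
    print(n,d["K"].tolist(),(-d["R"].T@d["t"]).tolist(),d["R"].round(3).tolist())
s=read_state();print(s)
E
```

```text
top [[498.5633941359958, 0.0, 284.9729721552329], [0.0, 498.5633941359958, 217.5146057628399], [0.0, 0.0, 1.0]] [0.34582615202047384, 0.24718963694166168, 1.1856840012798933] [[-0.023, -1.0, 0.008], [-0.988, 0.022, -0.155], [0.155, -0.012, -0.988]]
side [[543.5733254653207, 0.0, 289.7282239082067], [0.0, 543.5733254653207, 212.4773183937927], [0.0, 0.0, 1.0]] [0.3600190429397293, -0.932428004933103, 0.5907541937750426] [[0.992, -0.125, -0.007], [-0.056, -0.398, -0.916], [0.112, 0.909, -0.402]]
{'time': 0.1, 'joint_positions': array([ 1.24045980e+00,  4.94112695e-01,  1.34607113e+00,  2.22989639e-06,
        1.30253163e+00, -9.55173661e-02]), 'qvel': array([-0.00157822, -0.0026986 , -0.00122678,  0.00180894, -0.00150644,
        0.00242813]), 'effort': array([ 1.86212317e-03, -8.80237484e+01, -3.82540584e+01,  7.06347032e-02,
        4.81989048e-02, -1.11225154e-05]), 'position': array([0.14530797, 0.6075088 , 0.21340243]), 'orientation': array([ 1.17140295e-01,  9.93115218e-01, -5.48492718e-04, -1.19686213e-04]), 'contact_force': array([ 0.510196  , -0.28576304, -0.54859601]), 'ft_torque': array([-0.02075636, -0.02611676,  0.03823629]), 'finger_force': 0.0, 'grip_width': 0.09113727515149457}
```

View pics/top0.png

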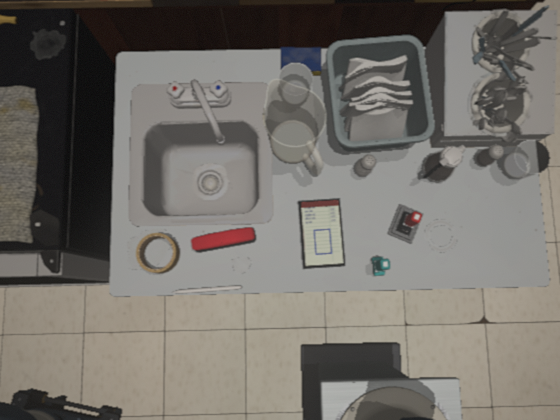

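View pics/side0.png

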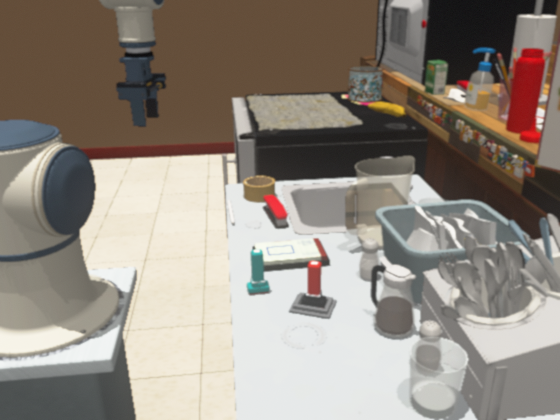

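```bash
cat > h.py <<'E'
from station import env, eoat, kin, read_state, cams
import cv2,numpy as np
from scipy.spatial.transform import Rotation as Rot
def cast(d,uv,z):
    C=-d["R"].T@d["t"]; r=d["R"].T@np.linalg.inv(d["K"])@np.array([uv[0],uv[1],1.]); return C+r*(z-C[2])/r[2]
def down(yaw): # tool down, tool y axis at yaw+90deg (mod 180) i.e. tool x along yaw
    c,s=np.cos(yaw),np.sin(yaw)
    return Rot.from_matrix(np.array([[c,s,0],[s,-c,0],[0,0,-1]])).as_quat()
def snap(n,f):
    d=cams.get_image(n); cv2.imwrite(f"pics/{f}.png",d["image"]); np.savez(f"pics/{f}.npz",**d); return d
E
python3 - <<'E'
from h import *
d=dict(np.load("pics/top0.npz"))
for n,uv,z in [("stamp top",(414,217),.099),("dock",(406,223),.014),("tray",(322,233),.018),("box",(322,241),.02),("teal",(380,265),.05),("pot",(445,165),.1),("salt",(366,165),.05)]:
    print(n,cast(d,uv,z).round(3))
c=d["image"][185:285,290:450]; cv2.imwrite("pics/crop.png",cv2.resize(c,None,fx=5,fy=5,interpolation=cv2.INTER_CUBIC))
# go look with the wrist
p=cast(d,(390,225),.014); print(p)
q=down(0.0)
for yaw in (0,np.pi):
    j=kin.inverse_kinematics([.40,.13,.36],down(yaw)); print(yaw,j)
E
```

```text
stamp top [ 0.511 -0.051  0.099]
dock [ 0.51  -0.055  0.014]
tray [0.49  0.147 0.018]
box [0.471 0.147 0.02 ]
teal [0.409 0.02  0.05 ]
pot [ 0.627 -0.128  0.1  ]
salt [0.644 0.04  0.05 ]
[ 0.50572587 -0.01617275  0.014     ]
0 [ 1.72049248e-01  6.57850924e-02  1.56158594e+00 -4.44089210e-16
  1.51422162e+00  1.74284558e+00]
3.141592653589793 [ 1.72049248e-01  6.57850924e-02  1.56158594e+00 -4.44089210e-16
  1.51422162e+00 -1.39874708e+00]
```

View pics/crop.png

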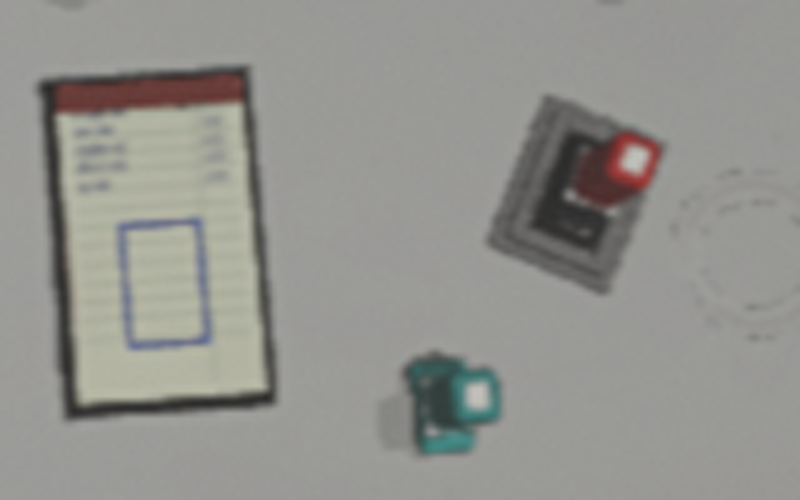

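The candidates are the red-grip stamp with a black block in the grey dock (408,222), the teal stamp (380,265) and the red stapler (223,239). Only the first matches the description, since it has the red grip and black block and stands in the grey dock. The crop confirms this. The blue box is at (322,241), towards the near end of the tray, so the tray's -x end faces the robot.

```bash
python3 - <<'E'
from h import *
env.goto([.44,.06,.36],down(np.pi))
d=snap("wrist","w1"); print(read_state()["time"],(-d["R"].T@d["t"]),d["R"].round(3).tolist(),d["K"][0])
E
```

```text
2.4333 [0.37425839 0.0614087  0.53180941] [[-0.0, 1.0, -0.001], [0.972, 0.001, 0.236], [0.236, -0.001, -0.972]] [371.6671405    0.         278.17250166]
```

View pics/w1.png

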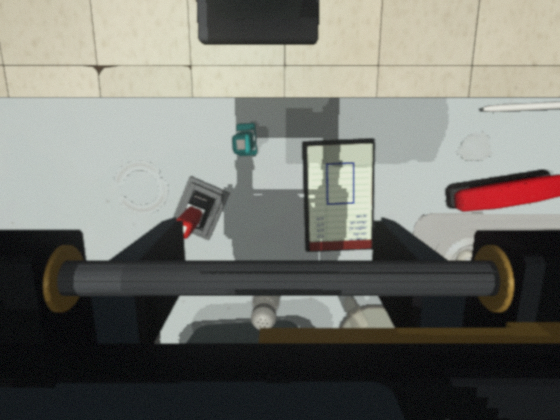

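Wrist view: stamp and dock at about (200,207), blue box at (340,183), teal look-alike at (245,140). Next I take closer views of the dock and the box.

```bash
cat >> h.py <<'E'
def box(d,z,roi=None):
    im=d["image"].astype(int); b,g,r=im[...,0],im[...,1],im[...,2]
    m=((b-r>35)&(b-g>25)).astype(np.uint8)
    cs,_=cv2.findContours(m,cv2.RETR_EXTERNAL,cv2.CHAIN_APPROX_NONE)
    out=[]
    for c in cs:
        if cv2.contourArea(c)>400:
            P=np.array([cast(d,p[0],z)[:2] for p in c],np.float32)*1000
            out.append((cv2.minAreaRect(c),cv2.minAreaRect(P)))
    return out
E
python3 - <<'E'
from h import *
env.goto([.54,.145,.22],down(np.pi)); d=snap("wrist","w2")
env.goto([.57,-.05,.22],down(np.pi)); e=snap("wrist","w3")
print(read_state()["time"])
for n in("w1","w2","top0"):
    print(n,box(dict(np.load(f"pics/{n}.npz")),.019))
cv2.imwrite("pics/w23.png",np.hstack([d["image"][:300,80:480],e["image"][:300,80:480]]))
E
```

```text
4.1333
w1 []
w2 []
top0 []
```

View pics/w23.png

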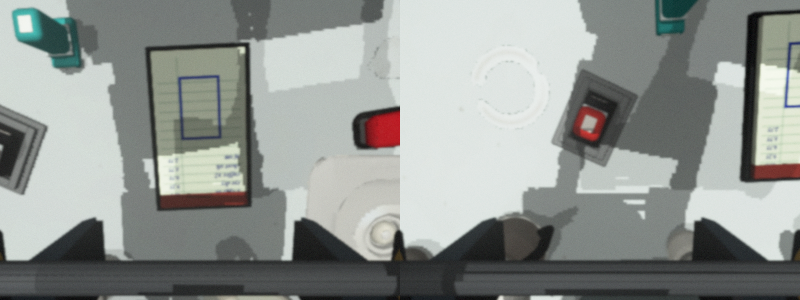

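```bash
python3 - <<'E'
from h import *
w=dict(np.load("pics/w2.npz"))["image"]; e=dict(np.load("pics/w3.npz"))["image"]
print("box row105",[w[105,x].tolist() for x in range(252,306,2)])
g=cv2.cvtColor(e,cv2.COLOR_BGR2GRAY)
for r in (85,100,115,130,150): print(r,g[r,220:330:2].tolist())
cv2.imwrite("pics/z.png",np.hstack([cv2.resize(e[55:180,220:330],None,fx=3.6,fy=3.6,interpolation=cv2.INTER_NEAREST),cv2.resize(w[55:180,225:335],None,fx=3.6,fy=3.6,interpolation=cv2.INTER_NEAREST)]))
E
```

```text
box row105 [[133, 151, 143], [134, 154, 146], [136, 154, 147], [123, 136, 126], [112, 83, 72], [122, 116, 109], [135, 153, 147], [134, 155, 146], [137, 154, 148], [135, 155, 147], [136, 154, 149], [134, 152, 145], [138, 155, 149], [136, 155, 149], [136, 153, 146], [136, 157, 149], [133, 152, 146], [138, 156, 149], [135, 153, 146], [137, 157, 150], [134, 153, 147], [137, 154, 148], [135, 147, 140], [112, 84, 76], [123, 114, 108], [134, 152, 144], [136, 156, 146]]
85 [232, 233, 234, 233, 226, 222, 227, 225, 224, 226, 227, 224, 226, 224, 225, 223, 194, 115, 95, 89, 89, 90, 91, 89, 82, 87, 87, 89, 89, 87, 80, 82, 76, 82, 86, 85, 79, 83, 88, 105, 125, 126, 130, 132, 128, 131, 131, 128, 129, 130, 130, 128, 130, 128, 118]
100 [230, 232, 231, 231, 219, 226, 227, 224, 226, 225, 226, 226, 224, 219, 166, 105, 96, 89, 90, 93, 87, 77, 59, 46, 45, 46, 39, 43, 42, 50, 51, 53, 50, 38, 34, 44, 56, 59, 73, 72, 78, 81, 86, 83, 76, 71, 79, 81, 104, 123, 106, 98, 99, 99, 96]
115 [226, 222, 225, 225, 225, 226, 225, 226, 226, 226, 221, 170, 152, 131, 94, 91, 91, 90, 70, 64, 72, 78, 96, 140, 130, 104, 80, 75, 70, 66, 67, 63, 78, 86, 43, 27, 41, 57, 64, 66, 73, 74, 80, 82, 87, 103, 97, 100, 99, 98, 99, 98, 98, 98, 101]
130 [226, 227, 224, 225, 226, 225, 226, 217, 162, 153, 150, 141, 127, 93, 87, 71, 53, 61, 61, 62, 82, 101, 104, 122, 145, 146, 111, 69, 65, 62, 53, 39, 39, 48, 67, 64, 64, 63, 61, 65, 62, 83, 98, 100, 97, 100, 98, 98, 100, 100, 97, 97, 100, 100, 98]
150 [226, 226, 226, 225, 226, 227, 228, 225, 224, 223, 203, 156, 128, 114, 97, 93, 92, 91, 86, 74, 65, 71, 99, 123, 127, 125, 125, 117, 107, 104, 118, 123, 125, 104, 111, 121, 137, 186, 196, 188, 177, 177, 174, 175, 165, 123, 106, 103, 108, 104, 102, 100, 101, 101, 100]
```

View pics/z.png

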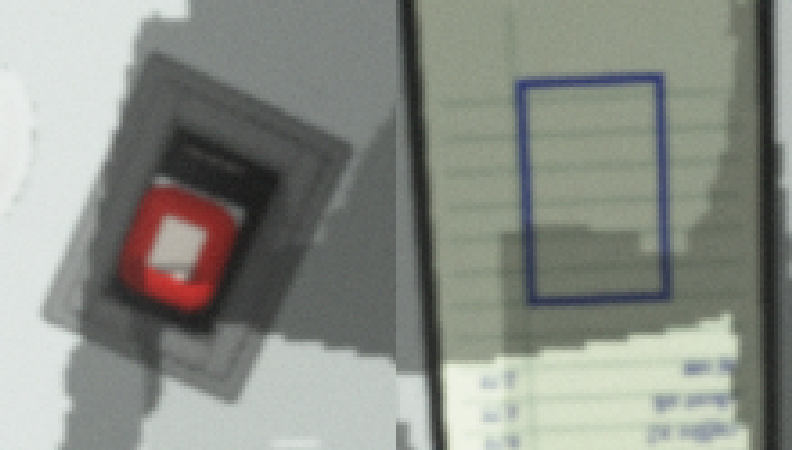

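The picture shows the dock's outer corners at crop pixels (148,52), (352,148), (235,402) and (43,320). The grip's white top is centred at about (177,247), and the blue box spans (517..670, 75..303) in the right half.

```bash
python3 - <<'E'
from h import *
w=dict(np.load("pics/w2.npz")); e=dict(np.load("pics/w3.npz")); w1=dict(np.load("pics/w1.npz"));t=dict(np.load("pics/top0.npz"))
def boxm(d,x0,x1,y0,y1,z):
    im=d["image"][y0:y1,x0:x1].astype(int); m=(im[...,0]-im[...,2]>8).astype(np.uint8)
    cs,_=cv2.findContours(m,cv2.RETR_EXTERNAL,cv2.CHAIN_APPROX_NONE); c=max(cs,key=lambda c:cv2.boundingRect(c)[2]*cv2.boundingRect(c)[3])
    P=np.array([cast(d,p[0]+[x0,y0],z)[:2] for p in c],np.float32)*1000
    return cv2.minAreaRect(P)
for z in(.015,.019,.023): print("w2",z,boxm(w,255,315,65,150,z))
print("w1",boxm(w1,318,362,150,215,.019)); print("top",boxm(t,308,336,222,260,.019))
C=np.array([[148,52],[352,148],[235,402],[43,320]])/3.6+[220,55]-.5
for z in(0,.006):
    P=np.array([cast(e,c,z) for c in C]); print("dock",z,P.mean(0)*1000,[ (np.linalg.norm(P[i]-P[i-1])*1000).round(1) for i in range(4)],
      np.degrees(np.arctan2(*((P[0]+P[1]-P[2]-P[3])[[1,0]]))), np.degrees(np.arctan2(*((P[1]+P[2]-P[0]-P[3])[[1,0]]))))
print("stamp white w3",cast(e,(268.7,123.1),.099)*1000)
im=t["image"].astype(int); r=(im[...,2]-im[...,1]>40); r[:,:395]=0;r[:200]=0;r[235:]=0;r[:,430:]=0
ys,xs=np.nonzero(r);print("top red",xs.min(),xs.max(),ys.min(),ys.max())
wm=(im.min(2)>130)&np.pad(np.ones((14,14),bool),((210,196),(407,139)));ys,xs=np.nonzero(wm);print(len(xs),cast(t,(xs.mean(),ys.mean()),.099)*1000)
E
```

```text
w2 0.015 ((469.94830322265625, 146.63259887695312), (61.003658294677734, 41.51738357543945), 2.4738504886627197)
w2 0.019 ((469.99169921875, 146.62332153320312), (60.35780715942383, 41.077816009521484), 2.4738965034484863)
w2 0.023 ((470.0350036621094, 146.61399841308594), (59.71187973022461, 40.63827133178711), 2.4738593101501465)
w1 ((470.9375, 148.02000427246094), (60.25641632080078, 39.739532470703125), 1.7591707706451416)
top ((454.0976257324219, 145.581787109375), (42.05289840698242, 28.24298667907715), 88.69747161865234)
dock 0 [511.56051602 -54.21741649   0.        ] [np.float64(80.1), np.float64(62.8), np.float64(79.1), np.float64(60.9)] 156.2089385062334 66.2700546981738
dock 0.006 [511.44360424 -54.13758107   6.        ] [np.float64(78.9), np.float64(61.8), np.float64(77.9), np.float64(59.9)] 156.2089385062334 66.27005469817375
stamp white w3 [512.38737704 -56.53655406  99.        ]
top red 411 421 212 222
30 [513.91188727 -58.75577607  99.        ]
```

```bash
python3 - <<'E'
from h import *
import json
p=np.array([.5119,-.0553]); q=down(np.pi-np.radians(23.6))
env.goto([*p,.16],q); env.line_to([*p,.052],feed=.08,guard=6)
print(read_state()["position"],read_state()["contact_force"])
eoat.grab(20); eoat.grab(55); env.wait(.2)
s=read_state(); print(s["grip_width"],s["finger_force"],s["contact_force"],s["ft_torque"],s["position"])
env.line_to([*p,.152],feed=.08); env.wait(.2)
s=read_state(); print(s["time"],s["grip_width"],s["contact_force"],s["ft_torque"],s["position"])
d=snap("wrist","w4"); cv2.imwrite("pics/w4c.png",cv2.resize(d["image"][120:300,180:400],None,fx=3.6,fy=3.2))
# predicted pixels of stamp features with nominal grasp
o=np.array([*s["position"][:2],s["position"][2]+.019-.065]); R=Rot.from_euler("z",-23.6,degrees=True).as_matrix()
for n,X in [("block near end top L/R",[(-.022,-.013,.018),(-.022,.013,.018)]),("near end bottom L/R",[(-.022,-.013,.002),(-.022,.013,.002)])]:
    for x in X:
        c=d["K"]@(d["R"]@(o+R@np.array(x))+d["t"]); u=c[:2]/c[2]; print(n,u,(u-[180,120])*[3.6,3.2])
E
```

```text
[ 0.51218044 -0.05534499  0.05239831] [ 1.10110114 -0.1470647  -0.16507639]
0.02196609190680826 54.999791979789734 [-0.69427197 -0.54831336 -1.28123644] [ 0.01190898  0.0035685  -0.0054675 ] [ 0.51190799 -0.0552746   0.05199042]
9.175 0.02204375612949951 [ 0.33785485  0.61333105 -1.43723223] [-0.02265573  0.03803593  0.00442844] [ 0.51175981 -0.0552771   0.15171802]
block near end top L/R [252.97464916 194.75792803] [262.70873696 239.2253697 ]
block near end top L/R [300.17370011 194.75667389] [432.62532041 239.22135645]
near end bottom L/R [254.78150095 188.93754435] [269.21340342 220.60014193]
near end bottom L/R [298.64920727 188.93563238] [427.13714617 220.59402362]
```

View pics/w4c.png

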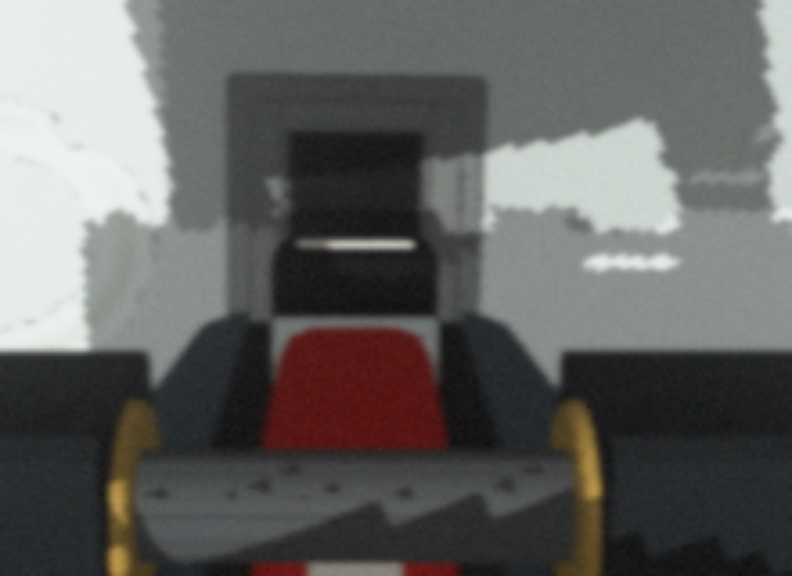

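The stamp is gripped: width 22 mm, block end at crop (275–437, row about 248), dock centred behind it. The block sits about 2 px right and 3 px down of where the nominal grasp predicts, which could be camera bias. I'll hover over the box and compare die and box within one picture.

```bash
python3 - <<'E'
from h import *
p=np.array([.470,.146]); q=down(np.pi+np.radians(2.4))
env.goto([*p,.152],q); env.line_to([*p,.088],feed=.08,guard=6); env.wait(.2)
s=read_state(); print(s["time"],s["contact_force"],s["position"])
d=snap("wrist","w5"); cv2.imwrite("pics/w5c.png",cv2.resize(d["image"][120:300,180:400],None,fx=3.6,fy=3.2))
top=snap("top","t5");side=snap("side","s5")
R=Rot.from_euler("z",2.4,degrees=True).as_matrix()
T=s["position"]
def pr(X):
    c=d["K"]@(d["R"]@np.array(X)+d["t"]); return ((c[:2]/c[2]-[180,120])*[3.6,3.2]).round(1)
o=T+[0,0,.019-.065]
print("block end top",[pr(o+R@np.array(v)) for v in [(-.022,-.013,.018),(-.022,.013,.018)]])
b=np.array([.470,.146,.019]); print("box inner",[pr(b+R@np.array(v)) for v in [(-.027,-.017,0),(-.027,.017,0),(0,-.017,0),(0,.017,0)]])
E
```

```text
11.2083 [ 0.289958   -0.73982913 -2.1534317 ] [0.4702451  0.14604362 0.08840587]
block end top [array([263.1, 236.7]), array([433.2, 236.7])]
box inner [array([255.6, 168.3]), array([442.3, 168.3]), array([258.1, 295.6]), array([440.1, 295.6])]
```

View pics/w5c.png

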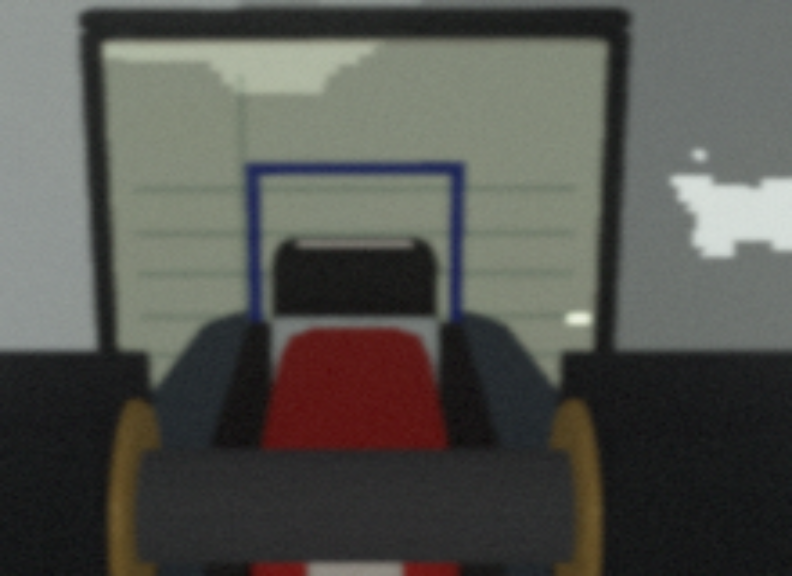

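Hover view: the box's inner edges are at columns 261/452 and near edge row 174. The block spans 275–436, so it is laterally centred and aligned in yaw. Along x the block looks shifted away from the near edge, so I'll quantify that from row profiles.

```bash
python3 - <<'E'
from h import *
d=dict(np.load("pics/w5.npz")); im=d["image"]
for r in range(164,228): print(r,im[r,272:286].mean(0).round(0).astype(int).tolist(), im[r,258:262].mean(0).round(0).astype(int).tolist(),end=" | " if r%2==0 else "\n")
s=read_state();T=s["position"]; R=Rot.from_euler("z",2.4,degrees=True).as_matrix()
def row(X):
    c=d["K"]@(d["R"]@np.array(X)+d["t"]); return c[1]/c[2]
o=T+[0,0,.019-.065]
for dx in (0,.002,.004):
    print(dx,{n:round(row(o+R@np.array([x+dx,0,z])),1) for n,x,z in [("die",-.020,0),("bbot",-.022,.002),("btop",-.022,.018),("neckbot",-.014,.018),("necktop",-.014,.027),("gripbot",-.012,.027),("captop",-.012,.093)]})
for bx in(.468,.470,.472): print(bx,[round(row(np.array([bx,.146,z])+R@np.array([-.027,0,0])),1) for z in(.015,.019,.023)])
cols=[im[300,x].tolist() for x in (255,278)];
print([im[r,278].tolist() for r in range(255,305,3)])
E
```

```text
164 [122, 138, 131] [121, 137, 130] | 165 [122, 137, 130] [122, 137, 130]
166 [121, 137, 130] [122, 138, 131] | 167 [121, 137, 130] [120, 136, 130]
168 [120, 136, 129] [118, 135, 127] | 169 [118, 129, 121] [119, 129, 122]
170 [108, 105, 97] [108, 104, 97] | 171 [94, 69, 62] [94, 70, 62]
172 [86, 46, 38] [87, 45, 37] | 173 [89, 55, 48] [88, 54, 46]
174 [101, 89, 82] [100, 88, 80] | 175 [114, 121, 114] [112, 120, 113]
176 [119, 133, 126] [118, 133, 126] | 177 [117, 132, 124] [117, 133, 125]
178 [110, 126, 116] [111, 126, 118] | 179 [110, 126, 116] [110, 125, 115]
180 [114, 131, 123] [114, 131, 123] | 181 [120, 135, 128] [118, 134, 128]
182 [120, 136, 130] [120, 137, 130] | 183 [120, 136, 130] [119, 138, 129]
184 [120, 137, 130] [118, 135, 129] | 185 [121, 137, 130] [120, 136, 130]
186 [121, 137, 131] [120, 136, 131] | 187 [121, 137, 130] [119, 136, 130]
188 [121, 137, 130] [119, 136, 129] | 189 [121, 136, 130] [120, 136, 130]
190 [120, 135, 128] [118, 134, 128] | 191 [116, 132, 125] [116, 133, 126]
192 [108, 124, 114] [108, 124, 114] | 193 [97, 110, 102] [98, 113, 103]
194 [90, 99, 97]
[... 1421 characters left out ...]
ipbot': np.float64(219.1), 'captop': np.float64(270.2)}
0.004 {'die': np.float64(197.0), 'bbot': np.float64(194.4), 'btop': np.float64(200.7), 'neckbot': np.float64(214.6), 'necktop': np.float64(219.1), 'gripbot': np.float64(222.7), 'captop': np.float64(275.3)}
0.468 [np.float64(168.7), np.float64(169.6), np.float64(170.5)]
0.47 [np.float64(171.7), np.float64(172.6), np.float64(173.6)]
0.472 [np.float64(174.6), np.float64(175.6), np.float64(176.7)]
[[19, 21, 90], [17, 16, 88], [37, 35, 45], [40, 41, 42], [46, 44, 43], [41, 43, 41], [50, 50, 49], [44, 48, 44], [44, 46, 46], [47, 48, 48], [45, 45, 46], [44, 44, 43], [49, 49, 46], [49, 49, 48], [129, 134, 142], [129, 138, 142], [128, 136, 141]]
```

Block-end, neck and grip edges all put the stamp about 3.8 mm towards +x in the tool. The box's near edge is at about 471.4 mm, so I shift 2.6 mm towards -x and descend under guard.

```bash
cat > press.py <<'E'
from h import *
p=np.array([.4674,.146]); 
def avg(n=6):
    F=[];M=[]
    for _ in range(n):
        env.wait(.02); s=read_state(); F.append(s["contact_force"]); M.append(s["ft_torque"])
    return np.mean(F,0),np.mean(M,0)
env.line_to([*p,.074],feed=.04,guard=6); env.wait(.3)
F0,M0=avg(10); print("base",F0,M0)
hit=env.line_to([*p,.056],feed=.006,guard=3.5); 
s=read_state(); z=s["position"][2]; print("hit",hit,s["position"],s["time"])
if hit:
    env.wait(.1)
    for i in range(12):
        F,M=avg(); f=F[2]-F0[2]; print(round(z,5),(F-F0).round(2),(M-M0).round(3),round(read_state()["position"][2],5))
        if 12<f<14: break
        z-=np.clip((13-f)/20e3*.7,-.0003,.0003); env.line_to([*p,z],feed=.004)
        env.wait(.05)
    for i in range(5):
        env.wait(.15); F,M=avg(5); print("hold",(F-F0).round(2),(M-M0).round(3))
    s=read_state(); print(s["time"],s["position"],s["grip_width"],Rot.from_quat(s["orientation"]).as_matrix()[:,2])
E
python3 press.py
```

```text
base [-0.06537105  0.32321505 -1.56173406] [ 0.02117019  0.0007176  -0.00228675]
hit True [0.46743846 0.14598635 0.06850999] 13.6
0.06851 [ 0.05 -0.53  7.67] [-0.017  0.031 -0.001] 0.06854
0.06832 [-0.54 -0.67  7.67] [-0.082  0.291 -0.022] 0.06853
0.06814 [-1.35 -0.97  9.44] [-0.075  0.383 -0.001] 0.06842
0.06801 [-1.78 -0.97 10.9 ] [-0.108  0.448  0.017] 0.06836
0.06794 [-2.2  -0.67 11.79] [-0.118  0.5    0.015] 0.06831
0.0679 [-1.81 -1.02 12.16] [-0.123  0.514  0.   ] 0.06827
hold [-2.05 -0.73 12.3 ] [-0.119  0.505 -0.021]
hold [-1.99 -1.03 12.13] [-0.111  0.515 -0.001]
hold [-2.29 -0.87 12.03] [-0.137  0.477  0.014]
hold [-2.31 -0.67 11.92] [-0.108  0.496 -0.013]
hold [-1.9  -1.19 12.35] [-0.095  0.505  0.004]
16.9667 [0.46750956 0.14602712 0.06828976] 0.021443076033792568 [-4.91991065e-04 -1.04193730e-04 -9.99999874e-01]
```

```bash
cat > adj.py <<'E'
from h import *
F0=np.array([-0.065,0.323,-1.562]); M0=np.array([0.0212,0.0007,-0.0023])
A=[]
for x,z in [(.4674,.0679),(.46733,.06786),(.46726,.06786)]:
    env.line_to([x,.146,z],feed=.004); env.wait(.1)
    L=[]
    for _ in range(10):
        env.wait(.02); s=read_state(); L.append(np.r_[s["contact_force"]-F0,s["ft_torque"]-M0])
    print(x,np.mean(L,0).round(3),s["position"].round(5),s["time"])
E
python3 adj.py
```

```text
0.4674 [-1.7260e+00 -8.1500e-01  1.2045e+01 -1.0300e-01  4.9900e-01 -1.0000e-03] [0.46751 0.14602 0.06828] 17.4833
0.46733 [-1.7940e+00 -9.4500e-01  1.2464e+01 -1.3700e-01  4.7300e-01  6.0000e-03] [0.46749 0.14603 0.06828] 18.0
0.46726 [-1.5310e+00 -8.9400e-01  1.2272e+01 -1.4800e-01  4.2500e-01 -5.0000e-03] [0.46747 0.14601 0.06826] 18.5167
```

```bash
sed -i 's/in \[(.4674.*\]:/in [(.4671,.06784),(.46695,.06784),(.4668,.06782)]:/' adj.py; python3 adj.py
```

```text
0.4671 [-1.1760e+00 -1.1550e+00  1.2445e+01 -1.7700e-01  3.0900e-01  5.0000e-03] [0.46745 0.14603 0.06829] 19.0333
0.46695 [-0.568 -1.088 11.966 -0.217  0.202 -0.015] [0.46744 0.14601 0.0683 ] 19.55
0.4668 [-0.157 -1.361 11.976 -0.239  0.083 -0.012] [0.4674  0.14605 0.06831] 20.0667
```

```bash
python3 - <<'E'
from h import *
a=dict(np.load("pics/w5.npz")); d=snap("wrist","w6")
L=[]
for _ in range(40):
    env.wait(.02); s=read_state(); L.append(np.r_[s["contact_force"],s["ft_torque"]])
L=np.array(L); print("mean",L.mean(0).round(3),"std",L.std(0).round(3),"ac1",[round(np.corrcoef(L[1:,i],L[:-1,i])[0,1],2) for i in range(6)])
print(s["time"],s["position"])
for n,(r0,r1,c0,c1) in {"blockend":(190,206,272,284),"neck":(212,222,258,264),"grip":(219,230,272,284)}.items():
    A=a["image"][r0:r1,c0:c1].mean(1);B=d["image"][r0:r1,c0:c1].mean(1)
    print(n,A.astype(int)[:,1].tolist(),B.astype(int)[:,1].tolist())
for r in (205,225,240): print(r,[ (i["image"][r,255:305,2].astype(int)[[0,1,2,3,4,-6,-5,-4,-3,-2,-1]]).tolist() for i in (a,d)])
E
```

```text
mean [-1.0800e-01 -1.0490e+00  1.0021e+01 -2.2500e-01  8.8000e-02 -4.0000e-03] std [0.547 0.51  0.472 0.032 0.03  0.03 ] ac1 [np.float64(-0.02), np.float64(-0.14), np.float64(0.03), np.float64(0.34), np.float64(-0.13), np.float64(-0.13)]
20.7833 [0.46740745 0.14602657 0.06829079]
blockend [135, 132, 123, 110, 99, 108, 109, 76, 38, 27, 27, 26, 27, 28, 26, 27] [124, 131, 132, 123, 105, 110, 111, 75, 39, 28, 27, 25, 26, 26, 27, 25]
neck [25, 24, 25, 24, 23, 30, 55, 91, 113, 121] [23, 24, 24, 24, 23, 28, 53, 92, 113, 122]
grip [91, 109, 105, 72, 40, 27, 25, 24, 24, 23, 22] [91, 110, 106, 71, 39, 26, 23, 24, 23, 23, 21]
205 [[72, 44, 31, 31, 25, 26, 40, 69, 94, 104, 87], [75, 44, 31, 27, 29, 30, 44, 72, 102, 115, 120]]
225 [[75, 101, 116, 119, 112, 115, 105, 82, 48, 30, 18], [71, 100, 115, 114, 113, 111, 102, 85, 50, 30, 26]]
240 [[47, 71, 84, 88, 88, 85, 80, 59, 38, 26, 22], [48, 75, 87, 88, 89, 84, 78, 59, 37, 24, 21]]
```

The grip edges are unchanged to under 0.1 px since hover, so the stamp is still square in the grip. The push has held still at about 12 N for several seconds. Now I unload slowly, lift, photograph the print and return to the dock.

```bash
python3 - <<'E'
from h import *
env.line_to([.4674,.146,.0687],feed=.003)
env.line_to([.4674,.146,.080],feed=.015); env.line_to([.4674,.146,.152],feed=.1)
d=snap("wrist","w7")
p=np.array([.5119,-.0553]); q=down(np.pi-np.radians(23.6))
env.goto([*p,.152],q); env.line_to([*p,.075],feed=.08); env.wait(.2)
h=env.line_to([*p,.0515],feed=.012,guard=3); s=read_state(); print(h,s["position"],s["contact_force"],s["time"])
E
```

```text
True [ 0.51189352 -0.05530574  0.05169292] [1.92179535 0.57978605 5.88932616] 27.0917
```

```bash
python3 - <<'E'
from h import *
p=[.5119,-.0553]
env.line_to([*p,.0521],feed=.004); env.wait(.1)
eoat.let_go(); env.wait(.1); env.line_to([*p,.17],feed=.1)
env.goto([.55,.06,.26],down(np.pi)); env.wait(.3); e=snap("wrist","w8"); print(read_state()["time"])
env.goto([.56,.145,.22],down(np.pi)); env.wait(.2); w=snap("wrist","w9"); print(read_state()["time"])
cv2.imwrite("pics/fin.png",np.hstack([cv2.resize(e["image"][40:220,130:340],None,fx=2,fy=2),cv2.resize(w["image"][30:165,210:350],None,fx=2.7,fy=360/135)]))
E
```

```text
31.1167
31.8333
```

View pics/fin.png

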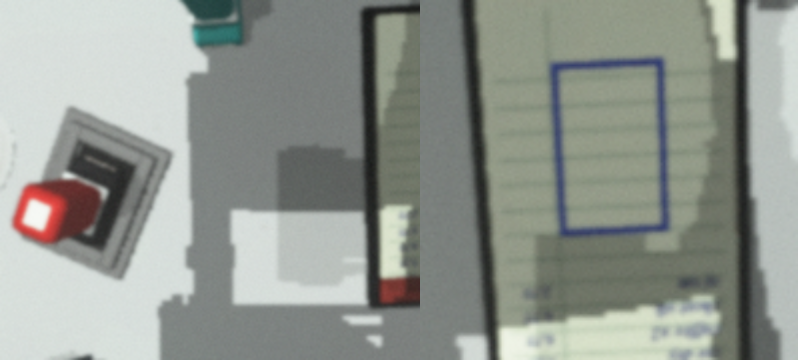

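The stamp stands upright in its dock and the tray has not moved. The simulation draws no print. As a last check on evenness, I take a clean force baseline.

```bash
python3 - <<'E'
from h import *
L=[]
for _ in range(30):
    env.wait(.02); s=read_state(); L.append(np.r_[s["contact_force"],s["ft_torque"]])
B=np.mean(L,0); print(B.round(3),s["time"])
F0=np.array([-0.065,0.323,-1.562,0.0212,0.0007,-0.0023])
Z=np.array([[-1.726,-.815,12.045,-.103,.499],[-1.794,-.945,12.464,-.137,.473],[-1.531,-.894,12.272,-.148,.425],[-1.176,-1.155,12.445,-.177,.309],[-.568,-1.088,11.966,-.217,.202],[-.157,-1.361,11.976,-.239,.083]])+F0[:5]-B[:5]
print(Z.mean(0))
A=np.c_[-Z[:,0],-np.full(6,12.2)]; print("h,dx",np.linalg.lstsq(A,Z[:,4],rcond=None)[0])
for h in(.25,.27,.29): print(h,"dx",((-Z[:,4]-h*Z[:,0])/12.2).mean(),"dy",((Z[:,3]-h*Z[:,1])/12.2).mean())
w=dict(np.load("pics/w9.npz"));a=dict(np.load("pics/w2.npz"))
for d,(y0,y1,x0,x1) in((a,(65,150,255,315)),(w,(45,125,250,305))):
    m=(d["image"][y0:y1,x0:x1,0].astype(int)-d["image"][y0:y1,x0:x1,2]>8).astype(np.uint8)
    c=max(cv2.findContours(m,0,1)[0],key=lambda c:np.prod(cv2.boundingRect(c)[2:])); print(cv2.minAreaRect(np.array([cast(d,p[0]+[x0,y0],.023)[:2]*1000 for p in c],np.float32)))
E
```

```text
[-0.012  0.008 -0.005  0.019  0.015  0.003] 32.3333
[-1.21147001 -0.72759606 10.63729116 -0.16811579  0.31708566]
h,dx [ 0.24575437 -0.00158702]
0.25 dx -0.0011654223736737165 dy 0.0011297722917436627
0.27 dx 0.0008205940359416159 dy 0.002322552715191262
0.29 dx 0.002806610445556942 dy 0.0035153331386388567
((470.0350341796875, 146.61402893066406), (59.71190643310547, 40.63825988769531), 2.4739432334899902)
((470.0867919921875, 146.74232482910156), (60.263328552246094, 40.50358581542969), 2.5836689472198486)
```

With the clean baseline, the push was centred to within about 1–3 mm, so both halves were loaded well above 3 N. The tray moved by less than 0.15 mm.

```bash
python3 -c "
from station import env
print(env.job_done())"
```

```text
the job is handed in; nothing more can be done
None
```

I pressed the stamp in the blue box with a steady push of about 12 N for several seconds, lifted it off without moving the tray and stood it upright in its dock; the job is handed in at about 32 s, with the print itself unseen because the simulation draws none.

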